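Seat a keyed tube rotor in the drive hub and hold it down

ROBOT

A 7-joint arm with a two-finger parallel gripper is mounted at the origin on a cart in front of the work surface, level with it; the furniture and walls round the work are solid. World frame = base frame: x ahead of the robot, y to its left, z up, the work surface at z = 0. Lengths are in m, angles in rad, forces in N, time in s.
With the tool pointing down it reaches from about 0.35 to 0.9 m from the base axis. Payload 7.2 kg.
Tool frame: the origin (TCP) lies midway between the tips of the shut fingers; the grasp point (between the pads) lies manip.grip_depth behind it (manip.grip_depth is the distance from the TCP to the grasp point, in m); z points along the fingers, y is the line along which they close (so a half turn about z gives the same grasp; the last joint's range is limited). The gripper opens to 85 mm and grips with 20 to 120 N. Pads are 22 mm wide; open, the fingers measure 114 mm over their backs; the gripper's body (76 mm by 85 mm) begins 54 mm behind the grasp point. The pads swing forward as they close: fully open they stand 13 mm farther back than shut.
Start: joints at [-1.196, 0.411, -0.013, 1.596, 0.006, 1.134, -0.082], TCP at [0.268, 0.565, 0.231] pointing down, gripper open.
Joint ranges: [-2.95, 2.95], [-0.29, 1.99], [-1.47, 1.44], [0.14, 2.54], [-1.03, 4.17], [0.13, 1.85], [-2.86, 2.86]. Speed limits (rad/s): [2.39, 2.39, 3.01, 3.01, 3.14, 3.14, 3.14].

INTERFACE

Orientations are given as a unit quaternion [w, x, y, z].
In Python, from rig import manip gives the robot as it stands.
- The arm moves only by the tool play_rows, never from a script. Its argument "increments" is one flat list of numbers, 5 for each row, row after row: the shift along the tool's x, y, z in mm, then the turn about the tool's z in degrees, then the opening, from 0 (shut) to 1 (fully open). In form: [tx, ty, tz, yaw, grip, tx, ty, tz, yaw, grip, ...]. A call has 1 to 5 rows; each row shifts and turns the commanded pose from where the row before left it, along the tool's axes as they then stand; what a row does not reach is not made up. A row lasts 1/12 s, in which the tool goes at most 41.7 mm and 7.16 degrees, less where a joint would pass 70% of its speed; a pose out of reach is approached as far as the arm can. A call with a gripper value outside its range is refused whole. The fingers move at their own pace and stop on an object; "grip_force" is the grip in N (left out, the last holds). Time passes only in rows, so rows that do not move let the fingers close. It gives the time, the measured TCP pose, the force, the opening and the grip force at its end, in the units of the state.
- manip.get_obs(): the state, without advancing time (a new reading comes with each control period).
- manip.camera(name): name is "scene" or "side" or "wrist"; returns the picture (420x560x3 uint8, blue, green, red); there is no depth.
- manip.calibration(name): a dict with "fx", "fy", "cx", "cy" (pixels), "k1" (the pictures are not rectified: a ray, as slopes to the right and down, at radius r is drawn at 1 + k1 r^2 times it, then the intrinsics apply), "extrinsics" (4x4, takes a point from world to camera coordinates). Camera axes: x right, y down, z forward; pixel columns grow to the right and rows downward; lengths in m; the calibration is good to about 2 mm. A picture is of the moment at which its call begins: read the wrist's pose just before it. calibration takes no time and is no camera call; for the wrist camera it gives the pose at the moment of the call.
- manip.sign_off(): hands the job in; it is judged then, once.
The state is a dict: "time": time; "joints": joint angles; "joint_velocities": joint speeds; "tau": joint torques, N m; "tool_pos": TCP position; "orientation": TCP orientation; "force": force on the tool from outside, world axes, zero at the start; "moment": the same for the moment, N m; "opening": finger opening in m; "grip_force": force on a finger pad.
Only numpy, scipy, OpenCV 4.12 (cv2) and the standard library are available. Lean on these libraries where they do the work, as an engineer would, in place of code of your own. Each camera call takes 0.05 s, during which the arm holds its last target. There are 200 camera calls.

TASK

Lift the blue rotor off the top of the nested pile by its square grip, leaving the orange spare rotor in the stand. Push its keyed shaft into the hub of the white drive unit, turning it until the key slips into the keyway, and keep pushing against the spring until the blue flange is flat on the hub's rim. Finish while still gripping the rotor and pressing it fully home (do not let go: the spring would lift it), and leave the jar and the beaker where they stand.

Things in the scene. Friction and masses are not known exactly. Their poses are not given: they have to be found in the camera images.
- rotor: Rotor to fit, 0.22 kg. Origin: centre of the underside of its blue flange, z up. Flange 80 mm in diameter, 6 mm thick. Below it hangs a steel shaft, 20 mm in diameter, 42 mm long, lowest 4 mm chamfered. It starts nested: flange on top of the spare's grip, shaft loose inside that grip, so it must rise more than 42 mm to come clear.
- rotor_grip (a point): Centre of the blue rotor's square aluminium grip sleeve, 29 mm above the rotor's origin. Sleeve 44 x 44 mm outside, sides square to the rotor's x and y axes, from 6 to 52 mm above the origin, open at the top, walls 5 mm.
- rotor_key (a point): Lower end of the brass key on the blue rotor's shaft: 12 mm from the axis on the +x side, 30 mm below the rotor's origin. Key 6 mm wide, standing out to 15 mm from the axis, running from here up to the flange. Below it the last 12 mm of the shaft is a plain round pilot. A white mark on the flange's top shows the key's side.
- spare_rotor: An identical rotor with an orange flange, under the blue one, its shaft loose in the stand's hole. Origin: centre of the underside of its flange, 50 mm above the worktop; the blue rotor's origin starts 52 mm above it. It stays in the stand.
- stand: Grey storage stand fixed to the worktop: base 100 x 100 x 6 mm and a square block 60 x 60 mm up to 50 mm with a square hole of 34 mm. Origin: centre of its underside. Stand and drive may each be on the left or the right.
- drive: White drive unit fixed to the worktop: housing 110 (x) x 100 (y) x 28 mm, on it a round bright metal hub 48 mm in diameter up to 74 mm above the worktop. Two small buttons on the housing, up to 8 mm high and 52 mm from the hub's axis, play no part. Origin: centre of the underside. The hub does not turn.
- hub_rim (a point): Centre of the hub's bore at its flat top rim. Bore 22 mm in diameter; keyway on its +x side, 8 mm wide, out to 17 mm from the axis, full height; a black line on the housing points along it. Rotor home: its origin is here, +x along this +x. With the key off the keyway the rotor stops 30 mm higher, its pilot in the bore.
- seat (a joint): Sprung brass seat in the bore. 0 = up, 34 mm below the rim; grows as the shaft presses it down, m. It reads about 0.008 with the flange on the rim. The spring gives about 5 N at 0 and 11 N at 0.008, more than the rotor weighs, so the rotor must be held down.
- jar: White sample jar with a blue cap, 46 mm in diameter, 70 mm high, loose, behind the working area on the right. Origin: centre of its underside. Leave it.
- beaker: Plastic beaker, 57 mm in diameter, 70 mm high, loose, at the left end of the working area. Origin: centre of its underside. Leave it.
- monitor_a: Computer monitor at the back centre, fixed. Origin: its foot on the worktop. The screen spans 0.22 m to either side along y, its front lies 32 mm nearer the robot than the origin, 0.08 to 0.41 m high; the flat foot reaches about 0.1 m towards the robot. Carry the rotor past in front of it, on the robot's side.

How it is judged:
By the outcome, as a careful person would: the job done as asked, in the order asked, and still so for the second after the job is handed in, while the arm keeps its last pose, push and grip.
It also fails if it takes over 48 s, if anything falls off the work surface, if the arm or the gripper's body presses on something with over 40 N, if the wrist force passes 120 N, or if a joint passes its speed limit or range.

## Working session

There is one attempt and no reset: what is moved stays moved. The work goes in short steps, Python scripts to look and compute and a tool call to move; the robot and the scene stay as the last step left them, time stands still between calls to the robot, and variables do not carry over. Pictures are saved under pics/ and viewed, at most 10 in all, crops included, and the job is handed in when it is done.

Besides the shell and the picture viewer there is one more tool, called after ">>>" as name(argument=value, ...) on one line, values as JSON. play_rows: Moves the arm, as the interface text tells. Its arguments: {"type":"object","properties":{"increments":{"type":"array"},"grip_force":{"type":"number"}},"required":["increments"]}

```bash
mkdir -p pics; ls; cat > h.py <<'E'
import numpy as np, cv2
from rig import manip
def snap(name,fn,crop=None,scale=1):
    im=manip.camera(name)
    cv2.imwrite('pics/'+fn+'_raw.png',im)
    return im
def pix2ray(c,u,v):
    x=(u-c['cx'])/c['fx'];y=(v-c['cy'])/c['fy']
    a,b=x,y
    for _ in range(30):
        s=1+c['k1']*(a*a+b*b);a,b=x/s,y/s
    E=np.array(c['extrinsics']);R=E[:3,:3];t=E[:3,3]
    return -R.T@t, R.T@np.array([a,b,1.])
def onz(c,u,v,z):
    o,d=pix2ray(c,u,v);return o+d*(z-o[2])/d[2]
def proj(c,p):
    E=np.array(c['extrinsics']);q=E[:3,:3]@np.asarray(p)+E[:3,3]
    a,b=q[0]/q[2],q[1]/q[2];s=1+c['k1']*(a*a+b*b)
    return c['fx']*a*s+c['cx'],c['fy']*b*s+c['cy']
E
python3 - <<'E'
from h import *
o=manip.get_obs();print(o);print(manip.grip_depth)
ims=[snap(n,n+'0') for n in('scene','side','wrist')]
import json
np.save('w0.npy',manip.calibration('wrist')['extrinsics'])
for n in('scene','side','wrist'):print(n,manip.calibration(n))
cv2.imwrite('pics/a.png',cv2.resize(ims[0],(784,588)));cv2.imwrite('pics/b.png',cv2.resize(ims[1],(784,588)))
E
```

```text
pics
{'time': 0.0, 'joints': array([-1.19617568,  0.41189595, -0.01271614,  1.59707839,  0.00561087,
        1.13431464, -0.08219776]), 'joint_velocities': array([ 0.00063777, -0.00015985, -0.00055438, -0.00032075,  0.00041669,
        0.00080357, -0.00032751]), 'tau': array([-2.13577209e-05, -6.00628853e+01,  6.82401471e-01, -2.99417388e+01,
        1.38674371e-02,  1.07565278e-02,  9.25565246e-06]), 'tool_pos': array([0.26762381, 0.56422832, 0.23044147]), 'orientation': array([-1.20098209e-04,  2.19588379e-01,  9.75592258e-01, -8.21578153e-04]), 'force': array([0.3057365 , 0.1664139 , 0.55320141]), 'moment': array([-0.02374164, -0.01763908,  0.05677109]), 'grip_force': 0.0, 'opening': 0.08548881439269543}
0.0187
scene {'fx': 538.5112129373988, 'fy': 538.5112129373988, 'cx': 276.0138450182876, 'cy': 207.79648661092247, 'k1': 0.02759841297887549, 'extrinsics': array([[-0.74201168, -0.67004058,  0.02154739,  0.46527338],
       [-0.32675993,  0.33341928, -0.8843413 ,  0.24553965],
       [ 0.58536024, -0.6632324 , -0.46634341,  1.3266328 ],
       [ 0.        ,  0.        ,  0.        ,  1.        ]])}
side {'fx': 534.4988259739744, 'fy': 534.4988259739744, 'cx': 282.01270652255823, 'cy': 200.8754170181911, 'k1': -0.020357586278614483, 'extrinsics': array([[ 0.28093183, -0.95963441,  0.01338292, -0.08216822],
       [-0.64490247, -0.19908479, -0.73787942,  0.44104485],
       [ 0.71075882,  0.19866314, -0.67479986,  1.43363563],
       [ 0.        ,  0.        ,  0.        ,  1.        ]])}
wrist {'fx': 321.5347478247796, 'fy': 321.5347478247796, 'cx': 282.21053197947225, 'cy': 210.6993908589508, 'k1': -0.0020888523816299247, 'extrinsics': array([[ 0.42916829,  0.9032239 , -0.00108096, -0.62455868],
       [ 0.85853621, -0.4075625 ,  0.31114045, -0.03992838],
       [ 0.28058893, -0.13445966, -0.95036332,  0.38025061],
       [ 0.        ,  0.        ,  0.        ,  1.        ]])}
```

View pics/a.png

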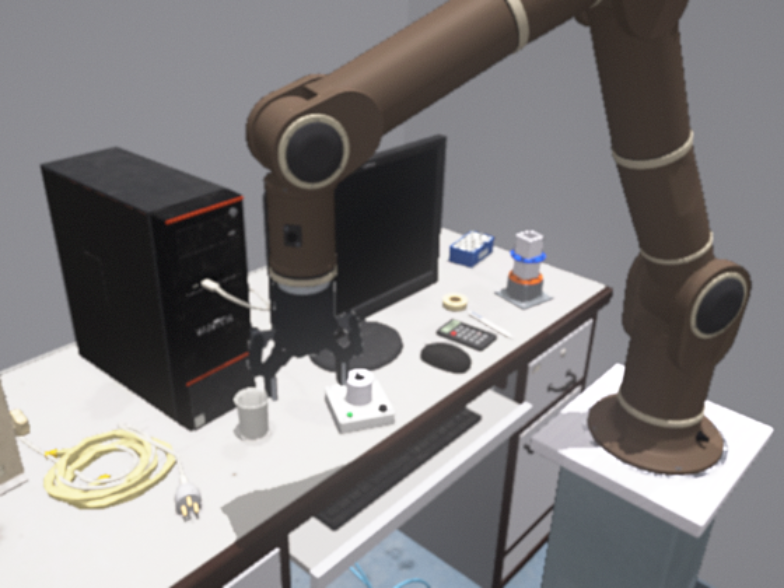

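View pics/b.png

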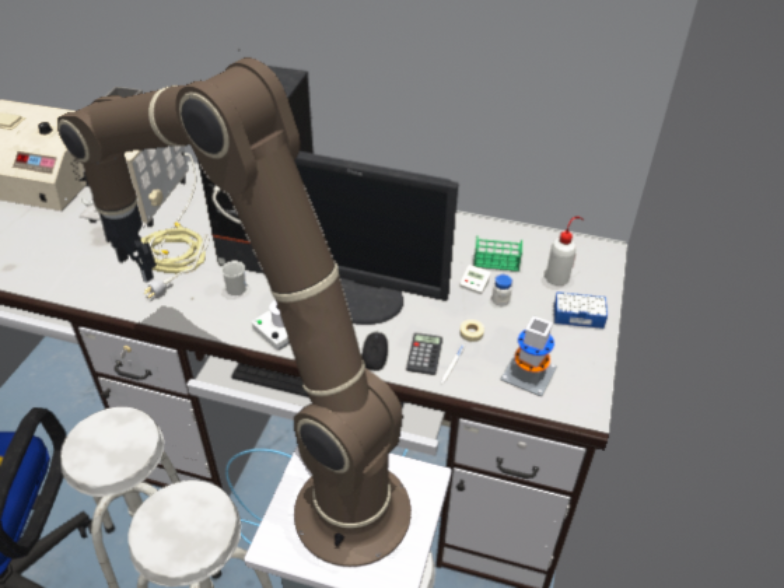

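The stand with the blue and orange rotors is on the right: grip top at about (529,237) in the scene view and (540,327) in the side view. The drive is on the left, with its hub at about (360,377) in the scene view and partly hidden in the side view. Both are 1.4x enlargements.

```bash
python3 - <<'E'
from h import *
s=manip.calibration('scene');d=manip.calibration('side')
f=lambda c,u,v,z:print(onz(c,u/1.4,v/1.4,z).round(4))
f(s,529,237,.154);f(d,540,327,.154)
f(s,528,258,.108);f(d,536,343,.108)
f(s,360,377,.074);f(s,233,0,.07)
f(s,254,396,.07);f(d,235,268,.07)
a=cv2.imread('pics/scene0_raw.png');b=cv2.imread('pics/side0_raw.png')
A=cv2.resize(a[255:315,220:290],None,fx=5.7,fy=5.7,interpolation=cv2.INTER_CUBIC)[:340,:398]
B=cv2.resize(a[155:225,345:405],(340,397),interpolation=cv2.INTER_CUBIC)[:340]
C=cv2.resize(b[220:285,350:410],(360,390),interpolation=cv2.INTER_CUBIC)[:340]
w=cv2.imread('pics/wrist0_raw.png')
t=np.hstack([A,B]);t=cv2.resize(t,(400,185));
out=np.hstack([cv2.resize(A,(398,340)),C]);out=out[:, :790]
cv2.imwrite('pics/c.png',out)
E
```

```text
[ 0.4376 -0.2598  0.154 ]
[ 0.4419 -0.2756  0.154 ]
[ 0.4288 -0.2513  0.108 ]
[ 0.4378 -0.2742  0.108 ]
[0.4087 0.3134 0.074 ]
[ 4.6078 -2.6659  0.07  ]
[0.5026 0.4736 0.07  ]
[0.5079 0.4743 0.07  ]
```

View pics/c.png

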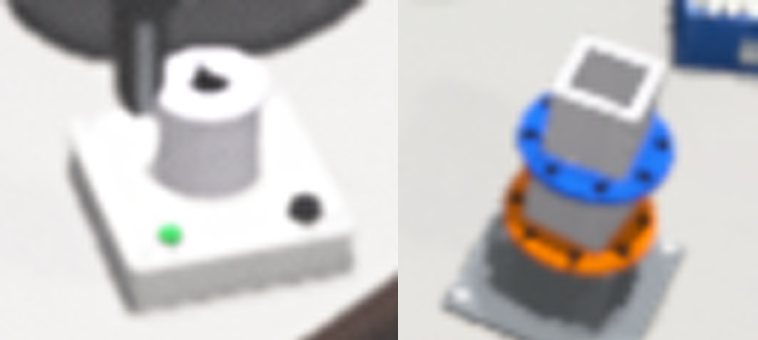

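```bash
cat >> h.py <<'E'
from scipy.spatial.transform import Rotation as Ro
def R0(o=None):
    o=o or manip.get_obs();q=o['orientation'];return Ro.from_quat([q[1],q[2],q[3],q[0]]).as_matrix()
def plan(target,ydir=None):
    """tool shift mm to target TCP, yaw deg so tool y lies along ydir deg (mod 180)"""
    o=manip.get_obs();R=R0(o);d=R.T@(np.asarray(target)-o['tool_pos'])*1000
    a=np.degrees(np.arctan2(R[1,1],R[0,1]));y=None
    if ydir is not None: y=-((ydir-a+90)%180-90)
    print('shift',d.round(1),'yaw',y,'tool y at',a.round(2),'pos',o['tool_pos'].round(4),'q7',o['joints'][6].round(3),'F',o['force'].round(1),'t',o['time'])
E
python3 - <<'E'
from h import *
d=manip.calibration('side')
P=[onz(d,350+(u-398)/6-.4,220+v/6-.4,.154) for u,v in[(585,38),(665,68),(635,122),(552,95)]]
print(np.array(P).round(4),np.mean(P,0))
for i in range(4):
    e=P[(i+1)%4]-P[i];print(np.linalg.norm(e).round(4),np.degrees(np.arctan2(e[1],e[0])).round(1))
R=R0();E=np.array(manip.calibration('wrist')['extrinsics']);o=manip.get_obs()
print('cam in tool',R.T@(-E[:3,:3].T@E[:3,3]-o['tool_pos']),R.T@E[2,:3])
plan([.44,-.272,.30],0)
s=manip.calibration('scene')
x=lambda u,v,z:onz(s,220+u/5.7-.4,255+v/5.7-.4,z)
print('hub',x(212,84,.074))
for p in [(70,135),(138,268),(352,232),(168,235),(305,207)]:print(x(*p,.028 if p[0] not in(168,305) else .036).round(4))
E
```

```text
[[ 0.4696 -0.2567  0.154 ]
 [ 0.4603 -0.2982  0.154 ]
 [ 0.4188 -0.289   0.154 ]
 [ 0.4251 -0.247   0.154 ]] [ 0.44347226 -0.27270368  0.154     ]
0.0425 -102.7
0.0425 167.4
0.0424 81.4
0.0455 -12.3
cam in tool [ 0.07989474  0.00024247 -0.14251207] [-3.11029641e-01 -7.82636786e-05  9.50400208e-01]
shift [-514.  -682.   -68.5] yaw 64.63317343428143 tool y at 64.63 pos [0.2677 0.5644 0.2306] q7 -0.082 F [ 0.3  0.5 -0.2] t 0.15
hub [0.40912837 0.31416211 0.074     ]
[0.4735 0.338  0.028 ]
[0.3841 0.3844 0.028 ]
[0.3358 0.3041 0.028 ]
[0.3835 0.3672 0.036 ]
[0.355 0.313 0.036]
```

>>> play_rows(increments=[-24.5,-32.5,-3.3,0,1,-24.5,-32.5,-3.3,0,1,-24.5,-32.5,-3.3,0,1,-24.5,-32.5,-3.3,0,1,-24.5,-32.5,-3.3,0,1])

```text
time: 0.57
tool_pos: [0.3088, 0.3634, 0.2476]
orientation: [-0.0, 0.219, 0.976, -0.0]
force: [1.3, -0.3, 0.1]
opening: 0.0853
grip_force: 0.0
```

>>> play_rows(increments=[-24.5,-32.5,-3.3,0,1,-24.5,-32.5,-3.3,0,1,-24.5,-32.5,-3.3,0,1,-24.5,-32.5,-3.3,0,1,-24.5,-32.5,-3.3,0,1])

```text
time: 0.98
tool_pos: [0.3497, 0.164, 0.2644]
orientation: [-0.0, 0.22, 0.976, 0.0]
force: [0.9, 0.2, 1.1]
opening: 0.0853
grip_force: 0.0
```

```bash
python3 - <<'E'
from h import *
plan([.443,-.273,.30],-11.5)
ims=[snap(n,n+'1') for n in('side','scene')]
np.save('ws.npy',0)
a=cv2.resize(ims[0][200:270,160:240],(480,420),interpolation=cv2.INTER_CUBIC)
cv2.imwrite('pics/d.png',np.hstack([a,cv2.resize(ims[1][140:200,340:400],(310,420))]))
E
```

```text
shift [-271.5 -354.9  -35.8] yaw 76.1343719745296 tool y at 64.63 pos [0.3497 0.164  0.2644] q7 0.551 F [0.9 0.2 1.1] t 0.9833
```

>>> play_rows(increments=[-24.5,-32.5,-3.3,0,1,-24.5,-32.5,-3.3,0,1,-24.5,-32.5,-3.3,0,1,-24.5,-32.5,-3.3,0,1,-24.5,-32.5,-3.3,0,1])

```text
time: 1.5
tool_pos: [0.3908, -0.035, 0.2811]
orientation: [0.0, 0.219, 0.976, 0.0]
force: [1.4, 0.7, -0.1]
opening: 0.0854
grip_force: 0.0
```

>>> play_rows(increments=[-24.5,-32.5,-3.3,0,1,-24.5,-32.5,-3.3,0,1,-24.5,-32.5,-3.3,0,1,-24.5,-32.5,-3.3,0,1,-24.5,-32.5,-3.3,0,1])

```text
time: 1.92
tool_pos: [0.4322, -0.2342, 0.2977]
orientation: [0.001, 0.219, 0.976, 0.0]
force: [1.2, 0.5, 0.1]
opening: 0.0853
grip_force: 0.0
```

>>> play_rows(increments=[-24.5,-32.5,-3.3,7,1,0,0,0,7,1,0,0,0,7,1,0,0,0,7,1,0,0,0,7,1])

```text
time: 2.33
tool_pos: [0.4402, -0.2725, 0.3002]
orientation: [-0.0, 0.506, 0.863, -0.0]
force: [-0.0, 0.7, -0.0]
opening: 0.0855
grip_force: 0.0
```

>>> play_rows(increments=[0,0,0,7,1,0,0,0,7,1,0,0,0,7,1,0,0,0,7,1,0,0,0,7,1])

```text
time: 2.75
tool_pos: [0.4404, -0.272, 0.3004]
orientation: [-0.0, 0.741, 0.671, 0.0]
force: [0.4, 0.3, 0.4]
opening: 0.0853
grip_force: 0.0
```

>>> play_rows(increments=[0,0,0,6,1,0,0,0,0,1,0,0,0,0,1])

```text
time: 3.0
tool_pos: [0.4404, -0.272, 0.3004]
orientation: [-0.0, 0.772, 0.635, -0.0]
force: [0.0, -0.4, 0.6]
opening: 0.0852
grip_force: 0.0
```

```bash
python3 - <<'E'
from h import *
plan([.443,-.273,.30],-11.5)
c=manip.calibration('wrist')
print(proj(c,[.443,-.273,.154]),proj(c,[.443,-.273,.108]))
im=snap('wrist','w1');np.save('w1.npy',c['extrinsics'])
cv2.imwrite('pics/e.png',cv2.resize(im,(784,588)))
E
```

```text
shift [-0.5  2.7  0.3] yaw 0.3449059549638349 tool y at -11.16 pos [ 0.4404 -0.272   0.3004] q7 0.537 F [ 0.  -0.4  0.6] t 3.0
(np.float64(285.2804688615771), np.float64(196.41659322116791)) (np.float64(284.91493569535385), np.float64(184.82813634917278))
```

View pics/e.png

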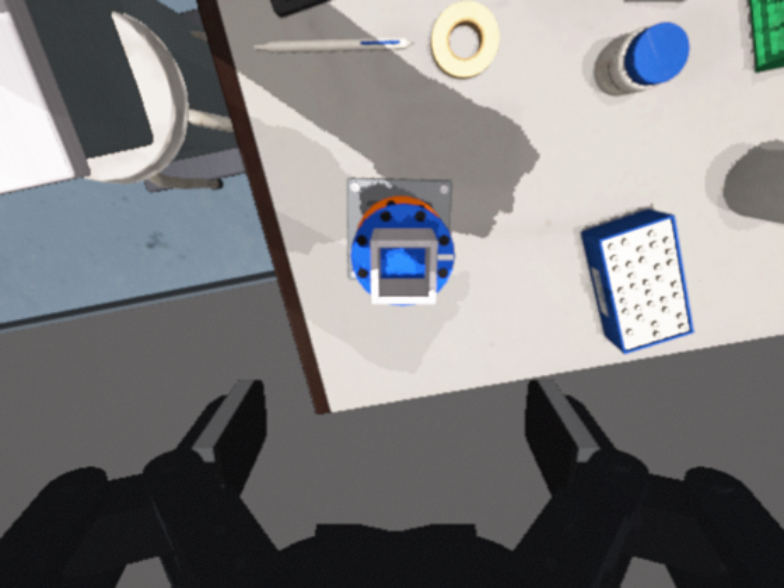

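View pics/d.png

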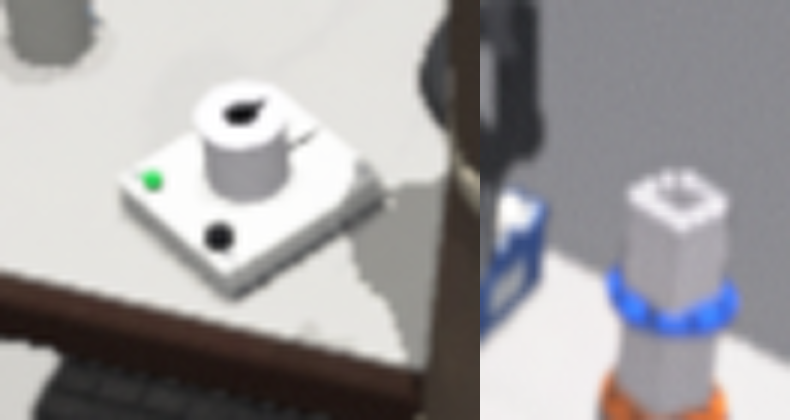

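```bash
python3 - <<'E'
from h import *
c=manip.calibration('wrist');c['extrinsics']=np.load('w1.npy')
R=R0();o=manip.get_obs()['tool_pos']
f=lambda u,v,z:print((u,v),onz(c,u/1.4,v/1.4,z).round(4),'tool',((R.T@(onz(c,u/1.4,v/1.4,z)-o))*1000).round(1))
for p in[(372,303),(436,303),(371,240),(437,240)]:f(*p,.154)
f(446,257,.108);f(351,250,.108);f(454,250,.108)
d=manip.calibration('side')
g=lambda u,v,z:print(onz(d,160+u/6-.4,200+v/6-.4,z).round(4))
g(237,112,.074);g(290,148,.028);g(315,132,.028);g(152,181,.036);g(218,237,.036);g(240,112,.074);g(266,100,.074);g(122,180,.028);g(235,285,.028);g(380,180,.028)
im=cv2.imread('pics/w1_raw.png')
cv2.imwrite('pics/f.png',cv2.resize(im[135:225,240:335],None,fx=6,fy=6,interpolation=cv2.INTER_CUBIC))
E
```

```text
(372, 303) [ 0.421  -0.2888  0.154 ] tool [-20.1 -15.8 146.4]
(436, 303) [ 0.4636 -0.2972  0.154 ] tool [-20.1  27.7 146.4]
(371, 240) [ 0.4294 -0.2463  0.154 ] tool [ 23.2 -15.7 146.4]
(437, 240) [ 0.4715 -0.2546  0.154 ] tool [ 23.2  27.2 146.4]
(446, 257) [ 0.4785 -0.2786  0.108 ] tool [  1.   38.7 192.4]
(351, 250) [ 0.4087 -0.2593  0.108 ] tool [  6.5 -33.5 192.4]
(454, 250) [ 0.4853 -0.2744  0.108 ] tool [  6.4  44.6 192.4]
[0.4132 0.3179 0.074 ]
[0.4377 0.3009 0.028 ]
[0.4536 0.2924 0.028 ]
[0.3845 0.3597 0.036 ]
[0.3562 0.3086 0.036 ]
[0.4137 0.3163 0.074 ]
[0.4265 0.3064 0.074 ]
[0.3874 0.3798 0.028 ]
[0.3331 0.2898 0.028 ]
[0.4291 0.2441 0.028 ]
```

View pics/f.png

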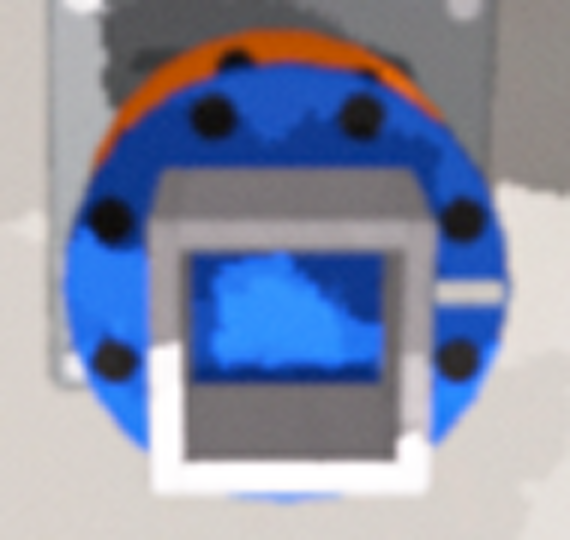

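The wrist view (6x crop) shows the sleeve top with corners at (150,222) to (432,492), square to the tool. Its centre is about 1.5 mm along tool x and 6 mm along tool y. The white mark at (470,292) puts the key along tool +y. The side crop shows the drive's black line from (290,148) to (315,132). Next I descend and grip.

>>> play_rows(increments=[1.4,6,0,0,1,0,0,30,0,1,0,0,30,0,1,0,0,30,0,1,0,0,30,0,1])

```text
time: 3.47
tool_pos: [0.447, -0.2721, 0.1793]
orientation: [0.0, 0.773, 0.635, 0.0]
force: [0.3, 1.0, 0.6]
opening: 0.0853
grip_force: 0.0
```

>>> play_rows(increments=[0,0,25,0,1,0,0,20,0,1,0,0,15,0,1,0,0,6,0,1,0,0,0,0,1])

```text
time: 3.88
tool_pos: [0.446, -0.272, 0.1134]
orientation: [-0.001, 0.773, 0.634, -0.001]
force: [-0.2, -0.0, 0.7]
opening: 0.085
grip_force: 0.0
```

>>> play_rows(increments=[0,0,0,0,0.3,0,0,0,0,0.3,0,0,0,0,0.3,0,0,0,0,0.3,0,0,0,0,0.3], grip_force=70)

```text
time: 4.3
tool_pos: [0.4467, -0.2723, 0.1156]
orientation: [0.0, 0.774, 0.634, 0.001]
force: [-2.0, 2.1, 4.2]
opening: 0.0433
grip_force: 70.2
```

>>> play_rows(increments=[0,0,0,0,0,0,0,0,0,0,0,0,0,0,0,0,0,0,0,0], grip_force=70)

```text
time: 4.63
tool_pos: [0.4467, -0.2724, 0.1155]
orientation: [0.0, 0.774, 0.634, 0.001]
force: [-2.8, 1.0, 5.5]
opening: 0.043
grip_force: 70.2
```

>>> play_rows(increments=[0,0,-3,0,0,0,0,-8,0,0,0,0,-12,0,0,0,0,-12,0,0,0,0,-12,0,0])

```text
time: 5.05
tool_pos: [0.4465, -0.2724, 0.1631]
orientation: [0.0, 0.774, 0.634, 0.0]
force: [0.6, 0.8, -2.8]
opening: 0.0434
grip_force: 71.4
```

>>> play_rows(increments=[0,0,-15,0,0,0,0,-20,0,0,0,0,-20,0,0,0,0,-20,0,0,0,0,0,0,0])

```text
time: 5.47
tool_pos: [0.4478, -0.2738, 0.2409]
orientation: [0.003, 0.774, 0.633, 0.002]
force: [0.8, -0.7, -2.9]
opening: 0.0433
grip_force: 71.6
```

```bash
python3 - <<'E'
from h import *
plan([.411,.316,.26],-28)
im=snap('side','s2');w=snap('wrist','w2')
cv2.imwrite('pics/g.png',np.hstack([cv2.resize(im[180:300,320:420],(400,480),interpolation=cv2.INTER_CUBIC),cv2.resize(w[200:420,190:370],(392,480))]))
E
```

```text
shift [ 570.9 -152.6  -20.4] yaw 16.59175877620615 tool y at -11.41 pos [ 0.4478 -0.2738  0.2409] q7 0.607 F [ 0.8 -0.7 -2.9] t 5.4667
```

View pics/g.png

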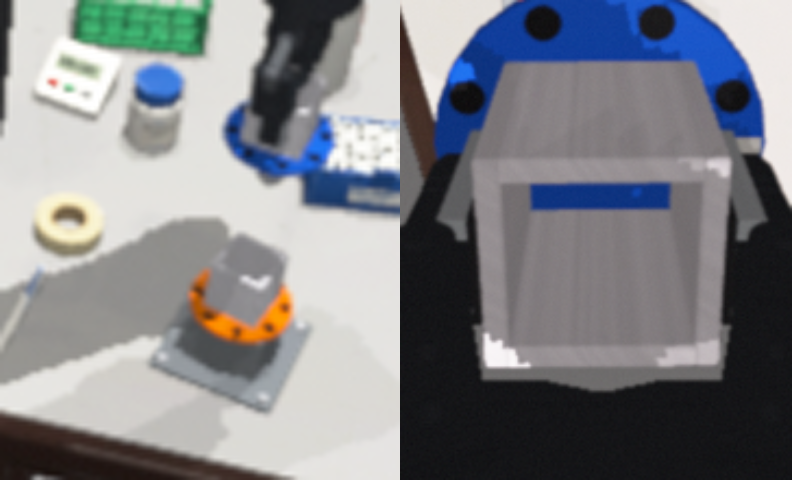

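Side crop: the orange spare is still in the stand and the blue rotor is clear of it. Wrist crop: the sleeve sits square in the fingers, with its top rim from (475,160) to (722,365). Next I move to a viewing pose short of the drive.

```bash
python3 - <<'E'
from h import *
plan([.362,.226,.20],-28)
c=manip.calibration('wrist');R=R0();o=manip.get_obs()['tool_pos']
for U,V in[(475,160),(732,158),(722,365),(482,365)]:
    u=190+(U-400)/2.178-.3;v=200+V/2.182-.3
    p=onz(c,u,v,o[2]+.0385);print((R.T@(p-o)*1000).round(1))
E
```

```text
shift [ 471.7 -181.2   37.4] yaw 16.657880553781112 tool y at -11.34 pos [ 0.4468 -0.2722  0.2376] q7 0.609 F [-1.   0.4 -3.3] t 5.5667
[ 22.3 -21.1 -38.5]
[ 22.5  21.7 -38.4]
[-20.6  22.3 -38.5]
[-20.5 -22.3 -38.6]
```

>>> play_rows(increments=[20,-7.7,0,0,0,35,-13.4,2,0,0,35,-13.4,2,0,0,35,-13.4,3,0,0,35,-13.4,3,0,0])

```text
time: 5.98
tool_pos: [0.4165, -0.1018, 0.2255]
orientation: [-0.0, 0.774, 0.633, -0.001]
force: [0.5, 1.0, -1.7]
opening: 0.0432
grip_force: 71.7
```

>>> play_rows(increments=[35,-13.4,3,0,0,35,-13.4,3,0,0,35,-13.4,3,0,0,35,-13.4,3,0,0,35,-13.4,3,0,0])

```text
time: 6.4
tool_pos: [0.3852, 0.0832, 0.2111]
orientation: [-0.001, 0.774, 0.634, -0.0]
force: [1.7, 0.0, -2.7]
opening: 0.0435
grip_force: 71.7
```

>>> play_rows(increments=[35,-13.4,3,0,0,35,-13.4,3,0,0,35,-13.4,3,0,0,32,-13,3,0,0,0,0,0,5.6,0])

```text
time: 6.82
tool_pos: [0.3591, 0.2325, 0.1984]
orientation: [-0.0, 0.801, 0.599, -0.0]
force: [-0.9, 0.0, -2.2]
opening: 0.0433
grip_force: 71.7
```

>>> play_rows(increments=[0,0,0,5.6,0,0,0,0,5.5,0,0,0,0,0,0,0,0,0,0,0])

```text
time: 7.15
tool_pos: [0.361, 0.226, 0.199]
orientation: [0.0, 0.857, 0.516, -0.001]
force: [0.7, -0.5, -3.5]
opening: 0.0438
grip_force: 71.7
```

```bash
python3 - <<'E'
from h import *
plan([.411,.316,.2],-28)
c=manip.calibration('wrist');im=snap('wrist','w3');np.save('w3.npy',c['extrinsics'])
p=proj(c,[.411,.316,.074]);print(p)
u,v=int(p[0]),int(p[1]);u0,v0=max(u-80,0),max(v-65,0);print(u0,v0)
cv2.imwrite('pics/i.png',cv2.resize(im[v0:v0+130,u0:u0+160],None,fx=4.5,fy=4.5,interpolation=cv2.INTER_CUBIC))
E
```

```text
shift [103.    2.   -1.1] yaw 0.10180058100715428 tool y at -27.9 pos [0.361 0.226 0.199] q7 -1.042 F [ 0.7 -0.5 -3.5] t 7.15
(np.float64(284.991143829903), np.float64(73.97195646506833))
204 8
```

View pics/i.png

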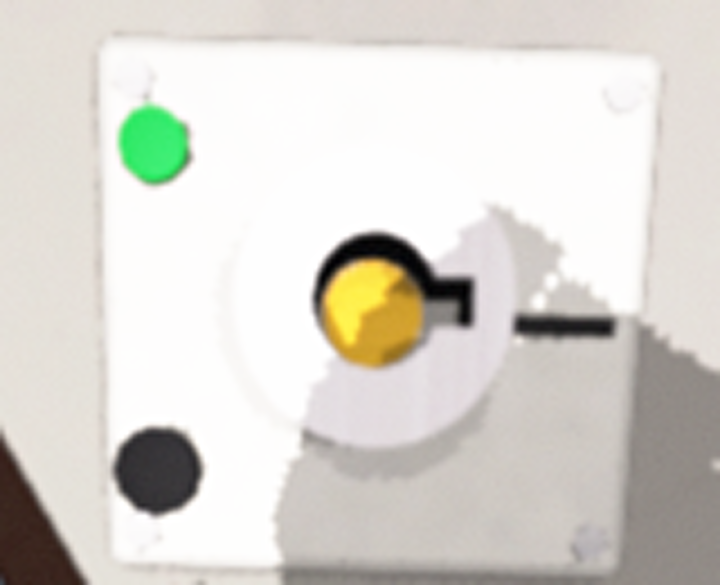

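Wrist crop at 4.5x, with origin (204,8): bore centre about (376,300), keyway end about (472,303), and the black line from (515,325) to (614,327).

```bash
python3 - <<'E'
from h import *
c=manip.calibration('wrist');c['extrinsics']=np.load('w3.npy');R=R0();o=manip.get_obs()['tool_pos']
def f(U,V,z):
    p=onz(c,204+U/4.5-.4,8+V/4.5-.4,z);t=R.T@(p-o)*1000;print((U,V),p.round(4),t.round(2));return t
for q in[(376,300),(314,297),(376,233),(376,366),(473,303),(473,280),(473,326),(516,305),(372,448)]:f(*q,.074)
b=f(515,325,.028);e=f(614,327,.028)
h=[f(*q,.028) for q in[(103,38),(658,57),(617,570),(113,562)]]
print('mean',np.mean(h,0))
a=lambda p:np.degrees(np.arctan2(p[0],p[1]))
print(a(e-b),a(h[1]-h[0]),a(h[2]-h[3]),a(h[0]-h[3])-90,a(h[1]-h[2])-90)
plan([.411,.316,.2])
E
```

```text
(376, 300) [0.4124 0.315  0.074 ] [102.77   3.66 125.07]
(314, 297) [0.4032 0.3204 0.074 ] [103.25  -6.93 125.08]
(376, 233) [0.4172 0.3243 0.074 ] [113.2    3.62 125.06]
(376, 366) [0.4075 0.3057 0.074 ] [ 92.21   3.69 125.08]
(473, 303) [0.4268 0.3068 0.074 ] [102.28  20.23 125.07]
(473, 280) [0.4284 0.3101 0.074 ] [105.89  20.14 125.07]
(473, 326) [0.4252 0.3036 0.074 ] [ 98.62  20.32 125.07]
(516, 305) [0.4331 0.3031 0.074 ] [101.95  27.59 125.07]
(372, 448) [0.4006 0.294  0.074 ] [ 78.69   3.04 125.09]
(515, 325) [0.4373 0.3009 0.028 ] [102.    32.28 171.07]
(614, 327) [0.4547 0.2913 0.028 ] [101.61  52.22 171.06]
(103, 38) [0.3903 0.3833 0.028 ] [152.83 -47.82 171.04]
(658, 57) [0.4822 0.3309 0.028 ] [149.53  58.   171.02]
(617, 570) [0.4353 0.2475 0.028 ] [ 53.84  55.48 171.1 ]
(113, 562) [0.3419 0.2989 0.028 ] [ 55.6  -51.04 171.13]
mean [102.95208687   3.65308733 171.07271627]
-1.1216798367251728 -1.788592333900981 -0.9435227089364697 -1.8968510306383308 -1.5097613247109933
shift [102.9   2.   -0.9] yaw None tool y at -27.89 pos [0.3612 0.226  0.1992] q7 -1.041 F [ 0.3  0.7 -2.3] t 7.2
```

>>> play_rows(increments=[20,0.7,0,0,0,30,1,0,0,0,30,1,0,0,0,21.8,0.8,0,0,0,0,0,0,1.4,0])

```text
time: 7.62
tool_pos: [0.4139, 0.3186, 0.1992]
orientation: [0.0, 0.862, 0.507, 0.001]
force: [-0.1, 0.1, -2.8]
opening: 0.0431
grip_force: 72.0
```

>>> play_rows(increments=[0,0,20,0,0,0,0,25,0,0,0,0,15,0,0,0,0,5,0,0,0,0,0,0,0])

```text
time: 8.03
tool_pos: [0.4118, 0.3135, 0.1334]
orientation: [0.001, 0.863, 0.504, -0.001]
force: [0.3, -0.8, -2.1]
opening: 0.0432
grip_force: 72.0
```

```bash
python3 - <<'E'
from h import *
plan([.4124,.315,.0875],-29.4)
ims=[snap(n,n+'4') for n in('side','scene')]
cs=[manip.calibration(n) for n in('side','scene')]
out=[]
for im,c in zip(ims,cs):
    u,v=map(int,proj(c,[.4124,.315,.09]));print(u-30,v-40)
    out.append(cv2.resize(im[v-40:v+40,u-30:u+35],(390,480),interpolation=cv2.INTER_CUBIC))
cv2.imwrite('pics/j.png',np.hstack(out))
E
```

```text
shift [ 1.8 -0.2 45.9] yaw -0.022177478208774914 tool y at -29.42 pos [0.4118 0.3135 0.1334] q7 -0.926 F [ 0.3 -0.8 -2.1] t 8.0333
169 175
225 223
```

View pics/j.png

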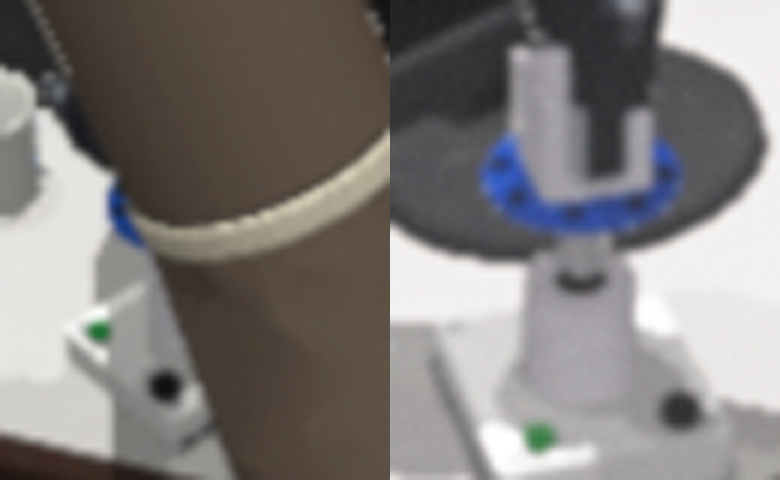

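The side camera is blocked by the arm. In the scene crop the shaft tip at (582,270) stands over the dark bore at (582,280). I descend gently from here.

>>> play_rows(increments=[0.6,0,3,0,0,0,0,3,0,0,0,0,3,0,0,0,0,3,0,0,0,0,0,0,0])

```text
time: 8.55
tool_pos: [0.4125, 0.3149, 0.1222]
orientation: [0.0, 0.864, 0.504, -0.0]
force: [-0.7, 0.3, -2.6]
opening: 0.043
grip_force: 72.0
```

>>> play_rows(increments=[0,0,2,0,0,0,0,2,0,0,0,0,2,0,0,0,0,2,0,0,0,0,0,0,0])

```text
time: 8.97
tool_pos: [0.4126, 0.3149, 0.1142]
orientation: [0.0, 0.864, 0.504, -0.0]
force: [-1.3, -0.5, -3.0]
opening: 0.044
grip_force: 72.0
```

>>> play_rows(increments=[0,0,3,0,0,0,0,3,0,0,0,0,3,0,0,0,0,3,0,0,0,0,0,0,0])

```text
time: 9.38
tool_pos: [0.4125, 0.3148, 0.1019]
orientation: [0.0, 0.864, 0.504, -0.0]
force: [0.9, -0.2, -3.1]
opening: 0.0436
grip_force: 72.0
```

>>> play_rows(increments=[0,0,3,0,0,0,0,3,0,0,0,0,3,0,0,0,0,3,0,0,0,0,0,0,0])

```text
time: 9.8
tool_pos: [0.413, 0.3152, 0.0906]
orientation: [-0.0, 0.864, 0.504, 0.0]
force: [-2.3, -0.7, 5.4]
opening: 0.0432
grip_force: 72.9
```

>>> play_rows(increments=[0,0,1,0,0,0,0,1,0,0,0,0,1,0,0,0,0,0.5,0,0,0,0,0,0,0], grip_force=100)

```text
time: 10.22
tool_pos: [0.413, 0.3152, 0.0877]
orientation: [-0.0, 0.864, 0.504, 0.0]
force: [-2.2, -1.7, 8.1]
opening: 0.0433
grip_force: 101.6
```

>>> play_rows(increments=[0,0,0.8,0,0,0,0,0.8,0,0,0,0,0.8,0,0,0,0,0,0,0,0,0,0,0,0])

```text
time: 10.63
tool_pos: [0.4131, 0.3153, 0.0875]
orientation: [-0.001, 0.864, 0.504, 0.0]
force: [-11.2, -6.0, 39.2]
opening: 0.0434
grip_force: 105.5
```

>>> play_rows(increments=[0,0,-0.6,0,0,0,0,0,0,0,0,0,0,0,0])

```text
time: 10.88
tool_pos: [0.413, 0.3153, 0.0876]
orientation: [-0.001, 0.864, 0.504, 0.0]
force: [-8.9, -5.7, 31.9]
opening: 0.0428
grip_force: 103.9
```

```bash
python3 - <<'E'
from h import *
plan([.4124,.315,.0875],-29.4)
im=snap('scene','s5');w=snap('wrist','w5')
cv2.imwrite('pics/k.png',np.hstack([cv2.resize(im[223:303,225:290],(390,480),interpolation=cv2.INTER_CUBIC),cv2.resize(w[200:420,190:370],(392,480))]))
E
```

```text
shift [-0.5 -0.4  0.1] yaw -0.09067123639952968 tool y at -29.49 pos [0.413  0.3153 0.0876] q7 -0.868 F [-8.9 -5.7 31.9] t 10.8833
```

View pics/k.png

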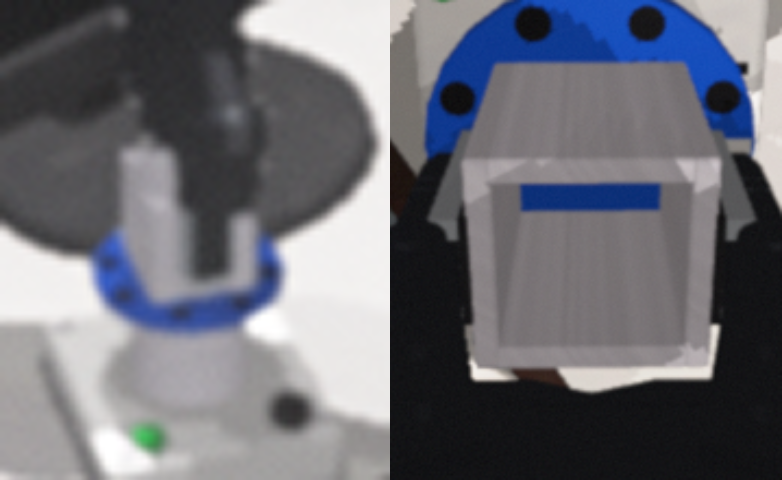

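The scene crop shows the blue flange flat on the hub at (190,320) with no shaft visible. The wrist crop shows the sleeve unmoved in the fingers, so I'm handing the job in.

```bash
python3 -c "
from rig import manip
print(manip.sign_off())"
```

```text
the job is handed in; nothing more can be done
None
```

I handed the job in at about 11 s: the blue rotor is keyed into the drive hub with its flange down on the rim, still gripped and pressed with about 32 N, and the orange spare stayed in the stand; I did not move the jar or the beaker.

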